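Seat the angle iron and lock the hold-down clamp through the spatter guard

TASK

Get the piece of angle iron ready for welding: gently push it along its channel until it sits hard against the blue end stop, then reach in through the window of the yellow spatter guard and press the red-handled clamp lever all the way down, so that it is fully locked and the rubber foot holds the piece. Do not touch the guard, do not lift the piece, and leave the other tools on the bench where they are.

Things in the scene. Friction and masses are not known exactly. Their poses are not given: they have to be found in the camera images.
- fixture: welding fixture, fixed: steel base plate 335 x 240 x 12 mm. Origin on the bench top; x away from the robot (yaw -0.2 to 0.3 rad), y along the channel, z up. In this frame, mm: plate x -190 to 145, y -115 to 125; channel along y on the far side between rails 6 high (inner faces x 60.5 and 123.5), open at +y. Clamp at y 0, x -40 to 90: lever towards -x, bar to +x over the channel
- guard: yellow sheet-metal spatter guard over the clamp, part of the fixture (same origin and axes): a box, mm, x -185 to 48, y -78 to 78, flat top face at z 98 (sheet 3 thick) with one hand window edged in black; foot flanges reach y -94 and 94 at z 15. Nothing of the robot may touch it
- window (a point): centre of the guard's hand window, on the top face of the sheet (z 98 mm). The opening is 120 mm along the fixture's x and 100 mm along its y; same axes as the fixture
- clamp_lever (a joint): lever angle, rad: 0 to 0.1 at the start (open; grip up through the window, leaning to -x, 50 degrees above level), grows as pressed down, 0.87 at its stop (locked; level along -x). Turns about lever_pin. Its self-locking cam is stiff and stays where left: 3 to 7 N at the grip. It swings the rubber foot down on the piece
- lever_pin (a point): pin about which the lever turns, along the fixture's y; at fixture x -20, y 0, z 42 mm
- lever_grip (a point): on the axis of the lever's red round grip (19 mm diameter, 35 mm of it to either side), 80 mm from the pin; locked, the line from pin to this point is 0.087 rad above level. Open: fixture x -66, z 107 mm; locked: x -100, z 49 mm, the grip's top then 39 mm below the guard's top
- clamp_pad: sprung black rubber foot, 16 mm diameter, on the spindle at the end of the clamp's bar, over the flat of the angle iron at fixture y 0; 8 to 10 mm above it when open, pressing on it with about 7 N when locked. Origin at the bar's pin, not at the foot
- angle_iron: dark length of steel angle iron, about 0.66 kg, loose in the channel: 150 mm long (y), flat 60 wide (x), 6 thick, upright wall 40 high in all, 6 thick, along its far (+x) edge. Origin under the middle of the flat, on the base plate (12 mm above the bench); 1.5 mm of play to either rail. Starts 20 to 40 mm short of the stop
- push_end (a point): free end of the angle iron, to be pushed: mid-height and mid-thickness of the end face of its upright wall (wall from 18 to 52 mm above the bench, 6 mm thick); the face looks to the fixture's +y. Sliding friction is 2 to 8 N
- seat_end (a point): the other end of the angle iron (middle of the flat's end face), which goes against the end stop
- stop (a point): middle of the blue end stop's face at the channel's -y end (fixture y -80 mm; stop 34 mm high above the bench), 15 mm above the bench; the face looks to the fixture's +y; same axes as the fixture
- chipping_hammer: chipping hammer with a spring handle, about 290 mm long and 80 mm over its head, 28 mm high, lying beyond the fixture (+x side); origin under its middle, handle along its -x. A bystander
- wire_brush: wire brush with a wooden back, 260 x 24 x 36 mm high, lying beside the fixture on its +y side; origin under its middle, x along it. A bystander
- spray_can: green spray can, 58 mm diameter, 170 mm tall, standing on the bench by the fixture; origin at the centre of its foot. A bystander
- magnet_square: red triangular welding magnet lying flat, about 85 x 95 x 18 mm; origin near its middle, on the bench. A bystander
- grinder: angle grinder lying disc down, about 300 mm long, 67 mm high, with a side handle; origin on the bench under its middle. A bystander
- rod_carton: yellow carton of welding rods, 300 x 75 x 28 mm high, rods showing at its -x end; origin under its middle. A bystander
- tee_offcut: dark steel T-shaped welded offcut, 70 x 100 mm, 56 mm high; origin under its middle. A bystander
- g_clamp: blue G-clamp lying flat, about 230 x 110 mm, 24 mm high; origin on the bench in its frame. A bystander

How it is judged (in metres and radians):
On the way, in this order (a step that is already met when the one before it is completed fails the run):
1. the angle iron is pushed against the end stop while the clamp is still open (y of seat_end in the frame of stop between -0.003 and 0.0025 m and angle between angle_iron's own z axis and vertical below 0.03 rad and z of angle_iron in the frame of fixture below 0.015 m and angle between the y axis of angle_iron and the y axis of fixture, either way round below 0.05 rad and value of joint clamp_lever below 0.3 rad), for 0.1 s.
2. the lever is pressed down to its stop and the rubber foot presses on the piece (value of joint clamp_lever above 0.82 rad and contact force between clamp_pad and angle_iron above 3 N), for 0.2 s.
At the end, for the whole second after the job is handed in: The angle iron lies flat in its channel within 2.5 mm of the end stop, at rest; the lever is within 0.05 rad of its stop (above 0.82 rad) and the rubber foot presses on the piece with more than 3 N (all of step 2 and y of seat_end in the frame of stop between -0.003 and 0.0025 m and angle between angle_iron's own z axis and vertical below 0.03 rad and z of angle_iron in the frame of fixture below 0.015 m and angle between the y axis of angle_iron and the y axis of fixture, either way round below 0.05 rad and linear speed of angle_iron below 0.01 m/s); the robot touches nothing.
It fails at once if the robot touches the spatter guard (more than 0.5 N) (contact force between any of the fingers, the arm and guard above 0.5 N).
It fails at once if the angle iron is lifted more than 5 mm or tipped (z of angle_iron in the frame of fixture above 0.017 m or angle between angle_iron's own z axis and vertical above 0.12 rad).
It fails at once if the angle iron is squeezed or rammed (more than 40 N) (contact force between the fingers and angle_iron above 40 N).
It fails at once if a bystander is moved more than 15 mm (distance of any of chipping_hammer, wire_brush, spray_can, magnet_square, grinder, rod_carton, tee_offcut, g_clamp from where it was at the start of the episode above 0.015 m).
It also fails if it takes over 48 s, if anything falls off the work surface, if the arm or the gripper's body presses on something with over 40 N, if the wrist force passes 120 N, or if a joint passes its speed limit or range.

ROBOT

A 6-joint arm with a two-finger parallel gripper is mounted at the origin on the work surface. World frame = base frame: x ahead of the robot, y to its left, z up, the work surface at z = 0. Lengths are in mm, angles in rad, forces in N, time in s.
With the tool pointing down it reaches from about 275 to 750 mm from the base axis. Payload 10.2 kg.
Tool frame: the origin (TCP) lies at the very end of the fingers, on their centre line; the grasp point (between the pads) lies 19 mm behind it; x points along the fingers, z is the direction in which the jaws open and shut, and the axes are right-handed (so a half turn about x gives the same grasp; the last joint's range is limited). The gripper opens to 85 mm and grips with 20 to 120 N. Pads are 22 mm wide; open, the fingers measure 114 mm over their backs; the gripper's body (76 mm by 85 mm) begins 54 mm behind the grasp point. The pads swing forward as they close: fully open they stand 13 mm farther back than shut.
Start: joints at [1.07, 0.313, 1.498, -0, 1.331, -0.223], TCP at [143.989, 504.875, 231.294] pointing down, gripper open.
Joint ranges: [-2.94, 2.94], [-0.97, 2.17], [0.19, 2.56], [-1.23, 4.37], [0.02, 3.11], [-2.88, 2.88]. Speed limits (rad/s): [2.39, 2.39, 3.01, 3.14, 3.14, 3.14].

INTERFACE

Orientations are given as a unit quaternion [w, x, y, z].
In Python, from rig import sense, vision, job gives the robot as it stands. The module is installed in compiled form; this text tells all that it offers.
- The arm moves only by the shell command python3 -m pendant 'ROWS' [FORCE]. ROWS is JSON, a list of rows, each a list of 7 numbers: the turn, a rotation vector about the tool's x, y, z in rad, then the shift along the tool's x, y, z in cm, then the opening, from 0 (shut) to 1 (fully open). A call has exactly 5 rows; each row is the pose to reach, as a shift and turn from the pose commanded when the call began, along the tool's axes at that moment; what a row does not reach only later rows make up. A row lasts 1/8 s, in which the tool goes at most 62.5 mm and 10.7 degrees, less where a joint would pass 70% of its speed; a pose out of reach is approached as far as the arm can. A call with a gripper value outside its range is refused whole. The fingers move at their own pace and stop on an object; FORCE is the grip in N (left out, the last holds). Time passes only in rows, so rows that repeat a pose let the fingers close, or fill a call up. It gives the time, the measured TCP pose, the force and the opening at its end, in the units of the state.
- sense(): the state, without advancing time (a new reading comes with each control period).
- vision.capture(name): name is "scene" or "top" or "wrist"; returns the picture (400x640x3 uint8, red, green, blue); there is no depth.
- vision.calibration(name): a dict with "K" (3x3 intrinsics, pixels), "extrinsics" (4x4, takes a point from camera to world coordinates). Camera axes: x right, y up, looking along -z (the intrinsics and any distortion apply to the point x, -y, -z); pixel columns grow to the right and rows downward; lengths in mm; the calibration is good to about 2 mm. A picture is of the moment at which its call begins: read the wrist's pose just before it. calibration takes no time and is no camera call; for the wrist camera it gives the pose at the moment of the call.
- job.finish_job(): hands the job in, once; it reports no verdict.
The state is a dict: "time_s": time; "joints": joint angles; "dq": joint speeds; "tau": joint torques, N m; "eef_pos": TCP position; "ee_rot": TCP orientation; "force": force on the tool from outside, world axes, zero at the start; "wrist_torque": the same for the moment, N m; "grip_width": opening from 0.0 (shut) to 1.0 (fully open).
Only numpy, scipy, OpenCV 4.12 (cv2) and the standard library are available. Lean on these libraries where they do the work, as an engineer would, in place of code of your own. Each camera call takes 0.05 s, during which the arm holds its last target.

## Working session

There is one attempt and no reset: what is moved stays moved. The work goes in short steps, Python scripts to look and compute and a shell command to move; the robot and the scene stay as the last step left them, time stands still between calls to the robot, and variables do not carry over. Pictures are saved under pics/ and viewed, and the job is handed in when it is done.

```bash
mkdir -p pics; python3 - <<'E'
from rig import sense,vision,job
import cv2,numpy as np
np.set_printoptions(precision=4,suppress=True)
print(sense())
for n in("scene","top","wrist"):
    c=vision.calibration(n);print(n,c)
    im=vision.capture(n);cv2.imwrite(f"pics/{n}0.png",im[:,:,::-1])
E
```

```text
{'time_s': 0.0, 'joints': array([ 1.0696,  0.3134,  1.4984, -0.    ,  1.331 , -0.2234]), 'dq': array([-0.0014, -0.0008, -0.001 , -0.0005,  0.0004, -0.0006]), 'tau': array([ -0.0019, -41.227 , -25.9742,  -0.0003,   0.0041,  -0.    ]), 'eef_pos': array([143.8732, 504.6489, 230.7555]), 'ee_rot': array([ 0.564 , -0.4261,  0.5648,  0.4258]), 'force': array([ 0.6364,  0.1395, -0.0239]), 'wrist_torque': array([-0.0557,  0.0395,  0.0354]), 'grip_width': 1.001690730087402}
scene {'K': array([[361.4542,   0.    , 313.7115],
       [  0.    , 361.4542, 198.1078],
       [  0.    ,   0.    ,   1.    ]]), 'extrinsics': array([[  -0.2288,   -0.5173,    0.8247, 1451.3018],
       [   0.9735,   -0.1211,    0.1941,  278.7548],
       [  -0.0005,    0.8472,    0.5313,  710.7172],
       [   0.    ,    0.    ,    0.    ,    1.    ]])}
top {'K': array([[392.7283,   0.    , 319.2486],
       [  0.    , 392.7283, 199.9874],
       [  0.    ,   0.    ,   1.    ]]), 'extrinsics': array([[   0.0143,    0.9826,   -0.1851,  288.5399],
       [  -0.9998,    0.012 ,   -0.0136,   32.0665],
       [  -0.0111,    0.1853,    0.9826, 1203.8639],
       [   0.    ,    0.    ,    0.    ,    1.    ]])}
wrist {'K': array([[321.2901,   0.    , 320.5954],
       [  0.    , 321.2901, 200.8245],
       [  0.    ,   0.    ,   1.    ]]), 'extrinsics': array([[  0.2754,  -0.9263,  -0.2572,  78.3864],
       [  0.9613,   0.265 ,   0.075 , 523.6364],
       [ -0.0013,  -0.2679,   0.9634, 372.6766],
       [  0.    ,   0.    ,   0.    ,   1.    ]])}
```

View pics/scene0.png

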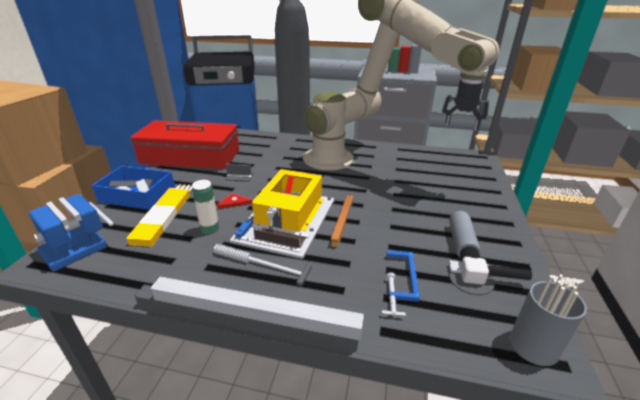

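View pics/top0.png

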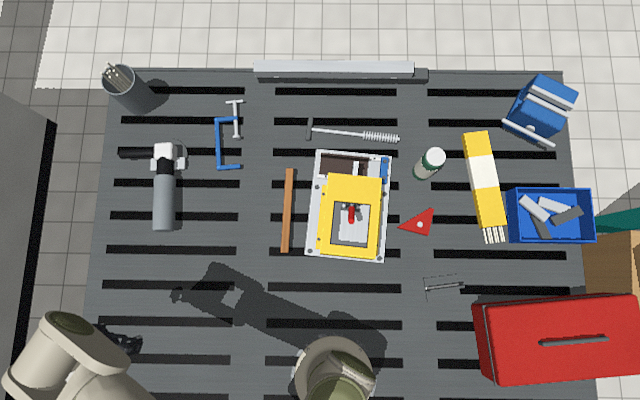

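View pics/wrist0.png

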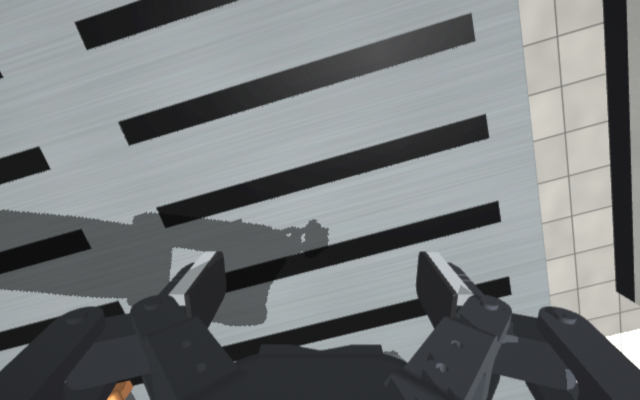

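```bash
python3 - <<'E'
import cv2
im=cv2.imread("pics/top0.png")[135:275,270:450]
cv2.imwrite("pics/topz.png",cv2.resize(im,None,fx=4.2,fy=4.2,interpolation=cv2.INTER_CUBIC))
im=cv2.imread("pics/scene0.png")[155:290,180:370]
cv2.imwrite("pics/scenez.png",cv2.resize(im,None,fx=4.2,fy=4.2,interpolation=cv2.INTER_CUBIC))
E
```

```text
(no output)
```

View pics/topz.png

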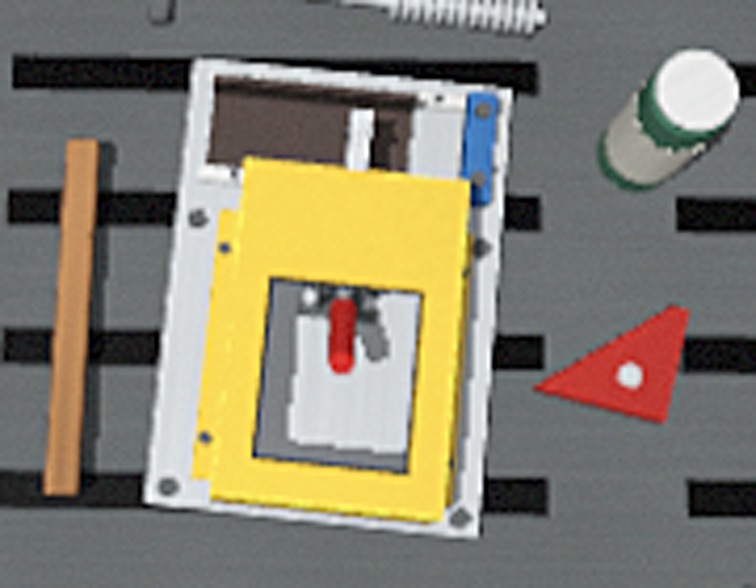

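View pics/scenez.png

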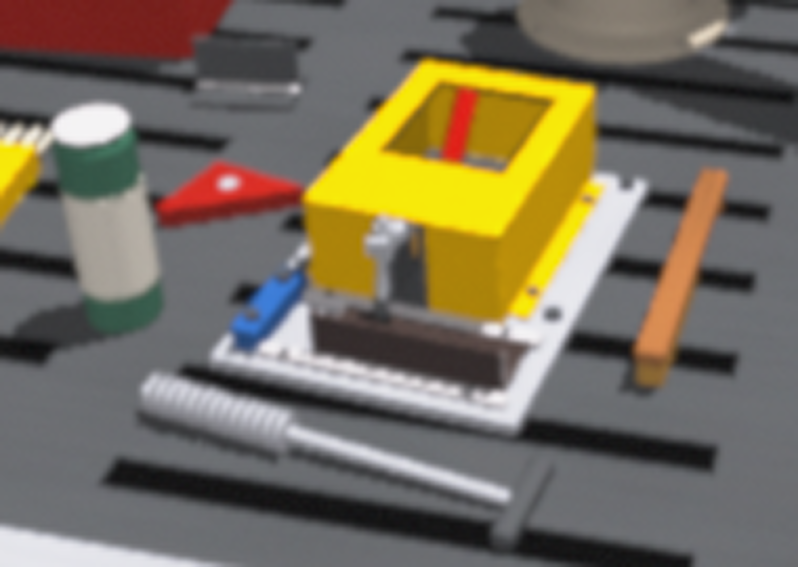

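```bash
cat > h.py <<'E'
import numpy as np,cv2
from scipy.optimize import least_squares
from rig import sense,vision,job
np.set_printoptions(precision=4,suppress=True)
def proj(P,c):
    P=np.atleast_2d(P).astype(float);T=np.linalg.inv(c["extrinsics"])
    p=P@T[:3,:3].T+T[:3,3];p=p*[1,-1,-1];q=p@c["K"].T
    return q[:,:2]/q[:,2:]
def back(uv,z,c):
    E=c["extrinsics"];d=np.linalg.solve(c["K"],[uv[0],uv[1],1])*[1,-1,-1];d=E[:3,:3]@d;o=E[:3,3]
    return o+d*(z-o[2])/d[2]
def F2W(p,f):
    p=np.atleast_2d(p).astype(float);x,y,a=f;c,s=np.cos(a),np.sin(a)
    return np.c_[x+c*p[:,0]-s*p[:,1],y+s*p[:,0]+c*p[:,1],p[:,2]]
def W2F(p,f):
    p=np.atleast_2d(p).astype(float);x,y,a=f;c,s=np.cos(a),np.sin(a);d=p-[x,y,0]
    return np.c_[c*d[:,0]+s*d[:,1],-s*d[:,0]+c*d[:,1],p[:,2]]
E
cat > fit0.py <<'E'
from h import *
ct,cs=vision.calibration("top"),vision.calibration("scene")
up=lambda l,o:(np.array(l,float)+.5)/4.2-.5+o
mt=[(145,125,12),(145,-115,12),(-190,-115,12),(-190,125,12),(48,78,98),(48,-78,98),(-185,78,98),(-185,-78,98)]
ut=up([(198,58),(512,88),(478,537),(145,500),(246,157),(472,182),(212,500),(440,522)],[270,135])
ms=[(145,125,12),(145,-115,12),(48,78,98),(48,-78,98),(-185,78,98),(-185,-78,98)]
us=up([(515,432),(212,355),(495,235),(305,200),(595,88),(430,60)],[180,155])
def res(f,w=(1,1)): return np.r_[w[0]*(proj(F2W(mt,f),ct)-ut).ravel(),w[1]*(proj(F2W(ms,f),cs)-us).ravel()]
for w in((1,1),(1,0),(0,1)):
    r=least_squares(res,[450,-30,-.05],x_scale=[1,1,.01],args=(w,));print(w,r.x);
    if w==(1,1): print(r.fun.reshape(-1,2))
f=least_squares(res,[450,-30,-.05],x_scale=[1,1,.01],args=((1,0),)).x
for q in [(272,277),(424,293),(408,473),(253,457)]: print('win',W2F(back(up(q,[270,135]),98,ct),f))
for q,z in [((213,80),52),((211,162),18),((412,165),18),((340,372),110)]: print(q,W2F(back(up(q,[270,135]),z,ct),f))
E
python3 fit0.py
```

```text
(1, 1) [524.0337 -49.0437  -0.0942]
[[-0.9361 -0.3147]
 [ 0.0475  0.1878]
 [-0.2083  0.3544]
 [-0.5424  0.4503]
 [-0.5328  0.2402]
 [-0.6733 -0.1976]
 [-1.1396 -1.0496]
 [ 0.2996 -0.2032]
 [-0.4025 -1.92  ]
 [-1.345  -0.1122]
 [ 0.3505 -0.2061]
 [-0.8415 -0.7251]
 [-0.1507 -0.099 ]
 [-1.4771  0.0802]]
(1, 0) [523.8354 -50.4105  -0.0944]
(0, 1) [526.3408 -46.0925  -0.1013]
win [[-33.129   51.4975  98.    ]]
win [[-33.1417 -52.3381  98.    ]]
win [[-155.656   -52.0413   98.    ]]
win [[-156.2038   51.7062   98.    ]]
(213, 80) [[115.9135 108.5435  52.    ]]
(211, 162) [[ 63.4387 104.6206  18.    ]]
(412, 165) [[ 76.8761 -43.5197  18.    ]]
(340, 372) [[-94.689  -0.02  110.   ]]
```

```bash
cat >> h.py <<'E'
from scipy.spatial.transform import Rotation as Rn
def toolR(s=None):
    s=s or sense();q=s["ee_rot"];return Rn.from_quat([q[1],q[2],q[3],q[0]])
def plan(goal,Rg,s=None):
    s=s or sense();R=toolR(s)
    rel=R.inv()*Rg;return rel.as_rotvec(), R.inv().apply(np.array(goal)-s["eef_pos"])/10
def downR(yaw,sgn=1): # tool x down, tool z along sgn*(cos yaw, sin yaw)
    z=sgn*np.array([np.cos(yaw),np.sin(yaw),0]);x=np.array([0,0,-1.]);y=np.cross(z,x)
    return Rn.from_matrix(np.c_[x,y,z])
E
python3 - <<'E'
from h import *
print(toolR().as_matrix())
f=[523.9,-50,-.0945]
g=F2W([112,150,0],f)[0];g[2]=230;print(g)
for k in range(4):
  print(k,plan(g,downR(f[2]+k*np.pi/2)))
E
```

```text
[[-0.0005 -0.9617  0.2742]
 [-0.0008  0.2742  0.9617]
 [-1.      0.0002 -0.0009]]
[649.5542  88.7625 230.    ]
0 (array([ 1.3875, -0.0009,  0.0004]), array([  0.0999, -60.0346, -26.1357]))
1 (array([-0.1833, -0.0009, -0.0003]), array([  0.0999, -60.0346, -26.1357]))
2 (array([-1.7541, -0.0005, -0.0009]), array([  0.0999, -60.0346, -26.1357]))
3 (array([ 2.9583, -0.0004,  0.0013]), array([  0.0999, -60.0346, -26.1357]))
```

```bash
for i in 1; do python3 -m pendant '[[-0.18,0,0,0,-30,-13,0],[-0.18,0,0,0,-30,-13,0],[-0.18,0,0,0,-30,-13,0],[-0.18,0,0,0,-30,-13,0],[-0.18,0,0,0,-30,-13,0]]' 40; done; python3 - <<'E'
from h import *
f=[523.9,-50,-.0945]
g=F2W([112,150,0],f)[0];g[2]=230
print(plan(g,downR(f[2]+np.pi/2)))
E
```

```text
time_s: 0.78
eef_pos: [382.4, 308.9, 231.3]
ee_rot: [0.524, -0.475, 0.524, 0.475]
force: [0.2, -0.1, -0.2]
grip_width: 0.0
(array([-0.0033,  0.0001, -0.    ]), array([  0.1254, -28.7343, -19.301 ]))
```

```bash
python3 -m pendant '[[0,0,0,0,-28.7,-19.3,0],[0,0,0,0,-28.7,-19.3,0],[0,0,0,0,-28.7,-19.3,0],[0,0,0,0,-28.7,-19.3,0],[0,0,0,0,-28.7,-19.3,0]]'; python3 - <<'E'
from h import *
f=[523.9,-50,-.0945]
g=F2W([112,150,0],f)[0];g[2]=230
print(plan(g,downR(f[2]+np.pi/2)))
E
```

```text
time_s: 1.4
eef_pos: [623.5, 110.1, 231.1]
ee_rot: [0.524, -0.475, 0.524, 0.475]
force: [0.6, 1.0, 0.5]
grip_width: -0.005
(array([-0.0034,  0.0001, -0.0004]), array([ 0.1047, -2.8024, -1.8662]))
```

```bash
python3 - <<'E'
from h import *
c=vision.calibration("wrist");im=vision.capture("wrist");np.savez("w1.npz",**c)
cv2.imwrite("pics/w1.png",im[:,:,::-1]);print(c["extrinsics"],sense()["eef_pos"])
E
```

```text
[[  0.099   -0.9588  -0.2664 555.6967]
 [  0.9951   0.0954   0.0266 116.8891]
 [ -0.0001  -0.2678   0.9635 372.9504]
 [  0.       0.       0.       1.    ]] [627.4689 104.4741 229.4861]
```

View pics/w1.png

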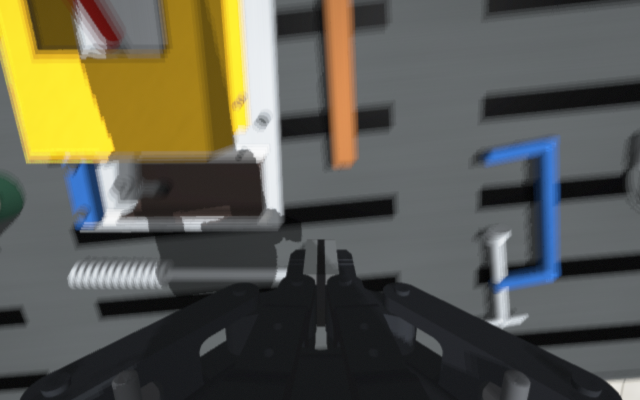

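```bash
python3 - <<'E'
import cv2
im=cv2.imread("pics/w1.png")[80:280,0:300]
cv2.imwrite("pics/w1z.png",cv2.resize(im,None,fx=2.6,fy=2.6,interpolation=cv2.INTER_CUBIC))
E
```

```text
(no output)
```

View pics/w1z.png

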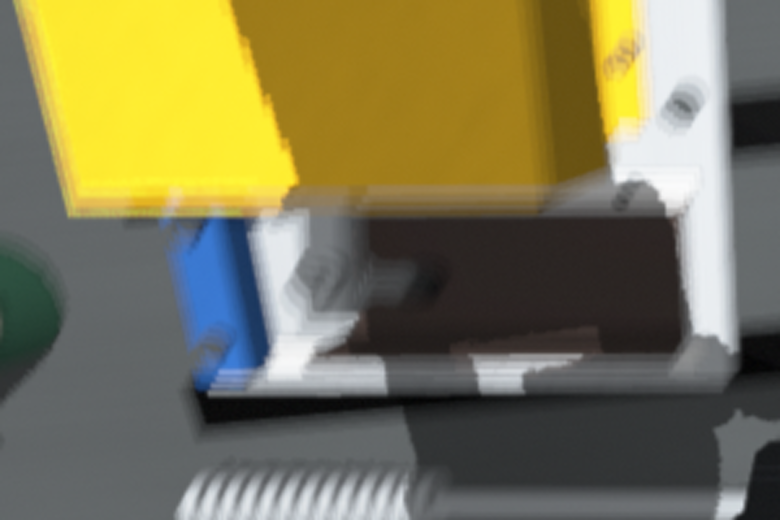

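```bash
python3 -m pendant '[[0,0,0,0,-1,-3,0],[0,0,0,0,-1,-3,0],[0,0,0,0,-1,-3,0],[0,0,0,0,-1,-3,0],[0,0,0,0,-1,-3,0]]'; python3 - <<'E'
from h import *
c=vision.calibration("wrist");im=vision.capture("wrist");np.savez("w2.npz",**c)
cv2.imwrite("pics/w2.png",im[:,:,::-1]);print(c["extrinsics"],sense()["eef_pos"])
im=im[80:280,0:300]
cv2.imwrite("pics/w2z.png",cv2.resize(im,None,fx=2.6,fy=2.6,interpolation=cv2.INTER_CUBIC)[:,:,::-1])
E
```

```text
time_s: 2.08
eef_pos: [629.1, 81.5, 231.4]
ee_rot: [0.524, -0.475, 0.524, 0.475]
force: [0.3, 0.2, -0.3]
grip_width: 0.0
[[  0.0979  -0.9587  -0.2669 561.1725]
 [  0.9952   0.0943   0.0264  88.2724]
 [ -0.0001  -0.2682   0.9634 373.2928]
 [  0.       0.       0.       1.    ]] [629.0777  81.3615 231.4361]
```

View pics/w2z.png

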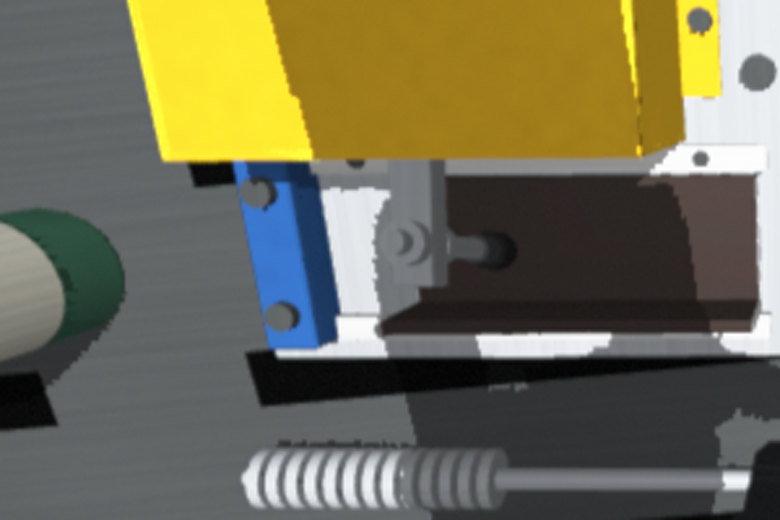

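View pics/w2.png

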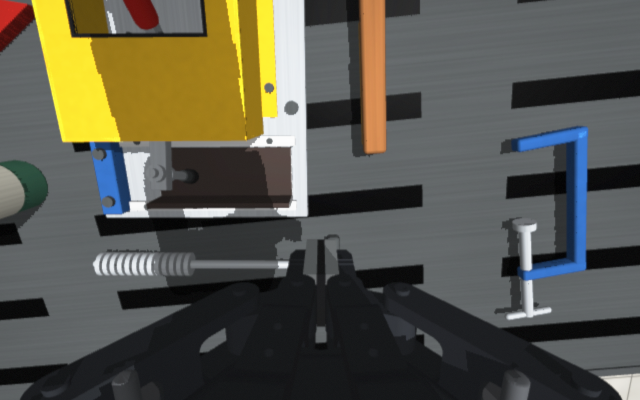

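```bash
cat > fit2.py <<'E'
from h import *
c=dict(np.load("w2.npz"));up=lambda l:(np.array(l,float)+.5)/2.6-.5+[0,80]
m=[(48,78,98),(48,-78,98),(145,125,12),(145,-115,12)]
u=np.r_[up([(640,157),(163,160)]),[[306.5,215.5]],up([(275,358)])]
def res(f): return (proj(F2W(m,f),c)-u).ravel()
r=least_squares(res,[524,-50,-.09],x_scale=[1,1,.01]);print(r.x,r.fun)
f=r.x
for q,z in [((755,330),52),((759,302),52),((757,176),18),((380,331),52),((337,315),34),((312,165),34)]: print(q,W2F(back(up(q),z,c),f))
for q in [(206,36),(74,33)]:print(W2F(back(q,98,c),f))
print(W2F(sense()["eef_pos"],f))
E
python3 fit2.py; python3 fit0.py|head -1
```

```text
[523.0447 -50.0284  -0.091 ] [ 0.1686 -0.4002 -0.7478 -0.234   1.1622  0.8783 -0.3526  0.3459]
(755, 330) [[120.9136 108.6379  52.    ]]
(759, 302) [[109.3143 110.6059  52.    ]]
(757, 176) [[ 63.2458 108.243   18.    ]]
(380, 331) [[120.2744 -41.9092  52.    ]]
(337, 315) [[118.4285 -69.2224  34.    ]]
(312, 165) [[ 55.8999 -68.8337  34.    ]]
[[-31.7278  52.3719  98.    ]]
[[-34.5691 -49.9182  98.    ]]
[[ 93.6563 140.4806 231.4361]]
(1, 1) [524.0337 -49.0437  -0.0942]
```

```bash
sed -i '/^from scipy.spatial/i f=[523.6,-50,-.092]' h.py; python3 -m pendant '[[0,0,0,2,-1.8,0,0],[0,0,0,8,-1.8,0,0],[0,0,0,14,-1.8,0,0],[0,0,0,19,-1.8,0,0],[0,0,0,20.4,-1.8,0,0]]'; python3 - <<'E'
from h import *
im=vision.capture("wrist");cv2.imwrite("pics/w3.png",im[:,:,::-1]);s=sense();print(W2F(s["eef_pos"],f),s["force"])
im=vision.capture("scene")[130:290,180:400];cv2.imwrite("pics/s3.png",cv2.resize(im,None,fx=3.5,fy=3.5)[:,:,::-1])
E
```

```text
time_s: 2.75
eef_pos: [645.6, 79.3, 24.5]
ee_rot: [0.523, -0.474, 0.525, 0.476]
force: [0.2, -0.3, 1.0]
grip_width: -0.002
[[110.0702 139.917   24.7948]] [-0.6256 -0.1578 -1.4321]
```

View pics/w3.png

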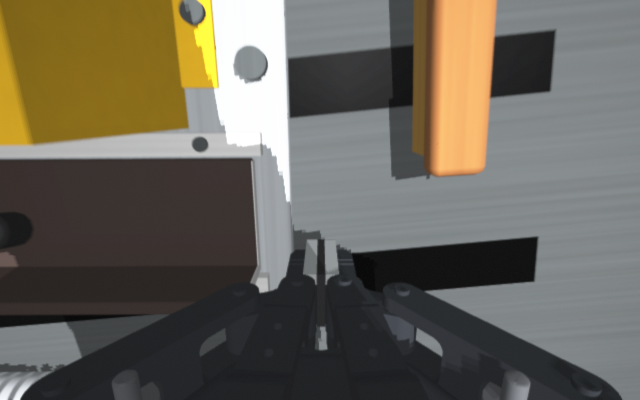

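View pics/s3.png

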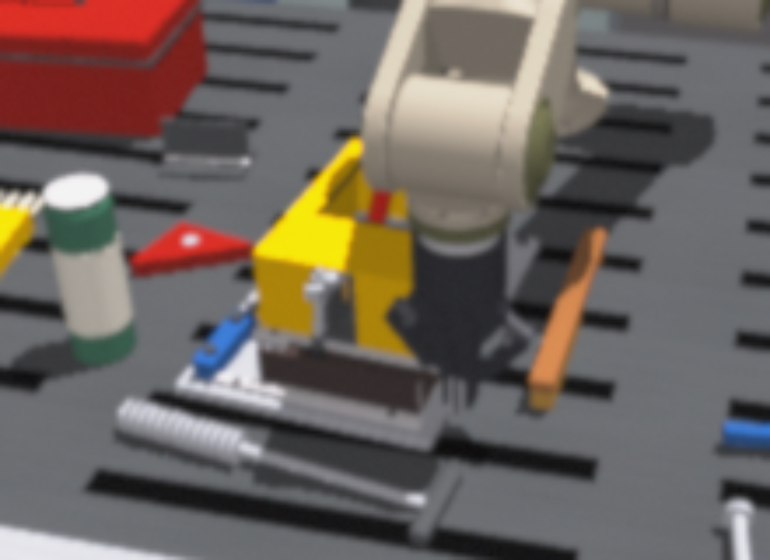

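```bash
python3 -m pendant '[[0,0,0,0,0,-0.4,0],[0,0,0,0,0,-0.8,0],[0,0,0,0,0,-1.2,0],[0,0,0,0,0,-1.6,0],[0,0,0,0,0,-1.8,0]]';python3 -m pendant '[[0,0,0,0,0,-0.1,0],[0,0,0,0,0,-0.2,0],[0,0,0,0,0,-0.3,0],[0,0,0,0,0,-0.4,0],[0,0,0,0,0,-0.5,0]]'; python3 - <<'E'
from h import *
im=vision.capture("wrist");cv2.imwrite("pics/w4.png",im[:,:,::-1]);s=sense();print(W2F(s["eef_pos"],f),s["force"])
E
```

```text
time_s: 3.48
eef_pos: [645.4, 60.8, 27.4]
ee_rot: [0.524, -0.475, 0.524, 0.475]
force: [-0.5, -0.1, -0.2]
grip_width: 0.003
time_s: 4.1
eef_pos: [645.1, 56.7, 27.4]
ee_rot: [0.524, -0.475, 0.523, 0.475]
force: [1.8, 4.4, 0.5]
grip_width: 0.004
[[111.1876 117.2217  27.3992]] [1.7661 4.6568 0.6731]
```

View pics/w4.png

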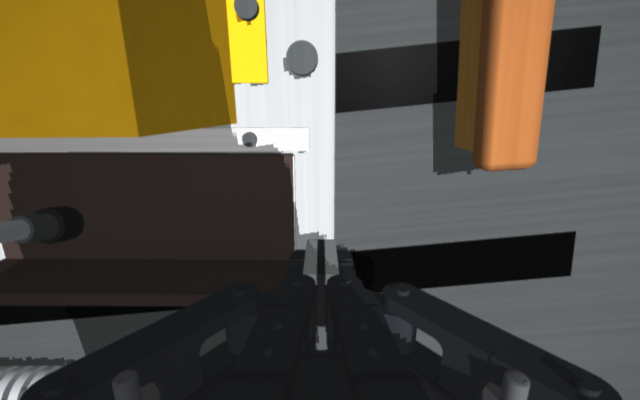

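```bash
python3 -m pendant '[[0,0,0,0,0,-0.25,0],[0,0,0,0,0,-0.5,0],[0,0,0,0,0,-0.75,0],[0,0,0,0,0,-1.0,0],[0,0,0,0,0,-1.25,0]]';python3 -m pendant '[[0,0,0,0,0,-0.25,0],[0,0,0,0,0,-0.5,0],[0,0,0,0,0,-0.75,0],[0,0,0,0,0,-1.0,0],[0,0,0,0,0,-1.25,0]]'; python3 - <<'E'
from h import *
im=vision.capture("wrist");cv2.imwrite("pics/w5.png",im[:,:,::-1]);s=sense();print(W2F(s["eef_pos"],f),s["force"])
im=vision.capture("top")[135:275,270:450];cv2.imwrite("pics/t5.png",cv2.resize(im,None,fx=4.2,fy=4.2,interpolation=cv2.INTER_CUBIC)[:,:,::-1])
E
```

```text
time_s: 4.78
eef_pos: [643.8, 44.3, 27.4]
ee_rot: [0.524, -0.475, 0.523, 0.475]
force: [2.1, 5.7, -0.2]
grip_width: 0.001
time_s: 5.4
eef_pos: [642.6, 31.8, 27.4]
ee_rot: [0.524, -0.475, 0.523, 0.475]
force: [0.6, 6.1, 1.0]
grip_width: -0.003
[[110.9756  92.0945  27.3791]] [ 1.6321  5.1819 -0.3052]
```

View pics/w5.png

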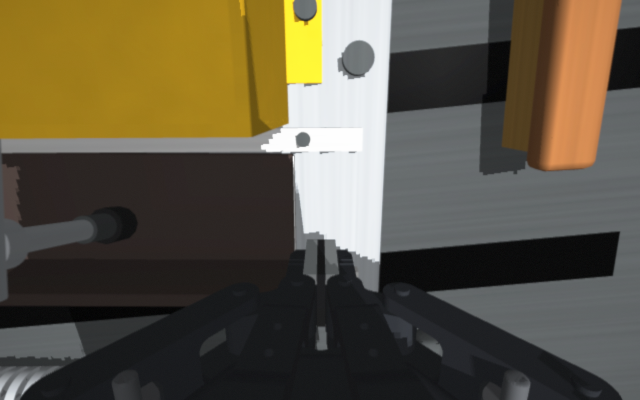

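View pics/t5.png

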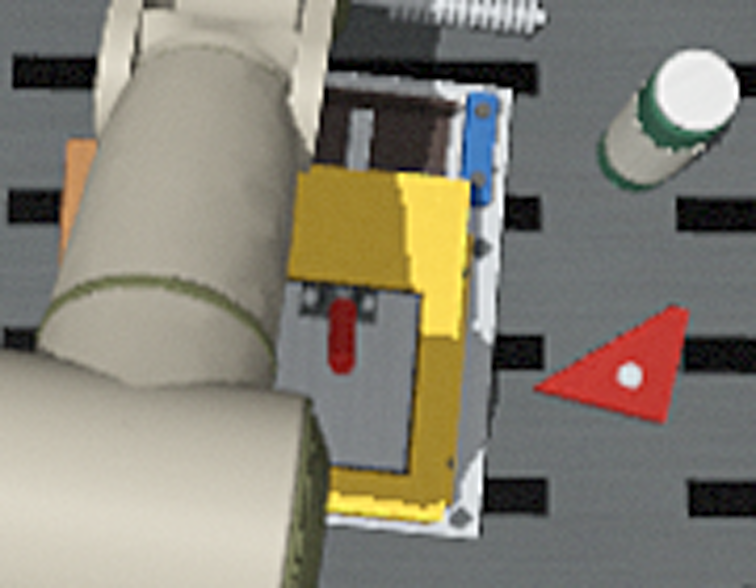

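```bash
python3 -m pendant '[[0,0,0,0,0,-0.15,0],[0,0,0,0,0,-0.3,0],[0,0,0,0,0,-0.45,0],[0,0,0,0,0,-0.6,0],[0,0,0,0,0,-0.7,0]]';python3 -m pendant '[[0,0,0,0,0,-0.05,0],[0,0,0,0,0,-0.1,0],[0,0,0,0,0,-0.15,0],[0,0,0,0,0,-0.2,0],[0,0,0,0,0,-0.25,0]]'; python3 - <<'E'
from h import *
s=sense();print(W2F(s["eef_pos"],f),s["force"])
im=vision.capture("top")[135:275,270:450];cv2.imwrite("pics/t6.png",cv2.resize(im,None,fx=4.2,fy=4.2,interpolation=cv2.INTER_CUBIC)[:,:,::-1])
E
```

```text
time_s: 6.12
eef_pos: [641.9, 24.9, 27.4]
ee_rot: [0.524, -0.475, 0.523, 0.475]
force: [1.4, 6.2, 1.3]
grip_width: -0.001
time_s: 6.75
eef_pos: [641.7, 22.5, 27.4]
ee_rot: [0.524, -0.475, 0.523, 0.475]
force: [1.3, 8.2, 1.0]
grip_width: 0.002
[[110.8986  83.0862  27.3695]] [1.3177 8.1694 0.9558]
```

View pics/t6.png

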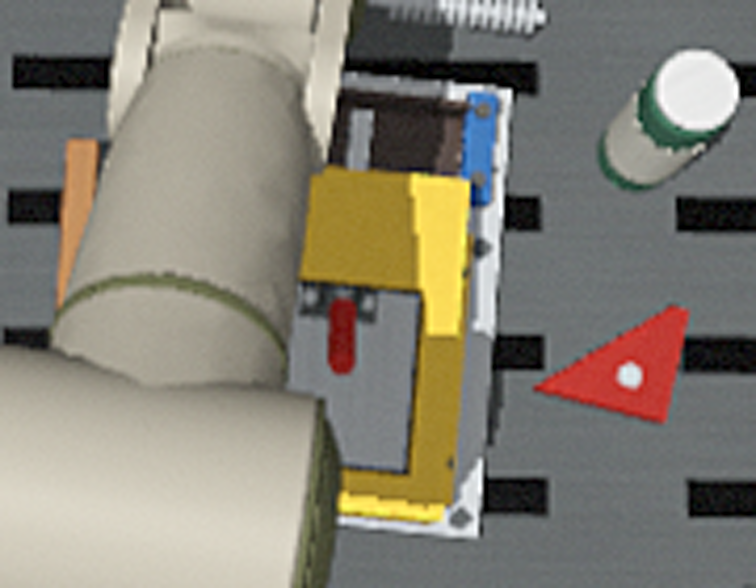

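Nearly closed; the last millimetres go in small steps watching the force.

```bash
python3 -m pendant '[[0,0,0,0,0,-0.02,0],[0,0,0,0,0,-0.04,0],[0,0,0,0,0,-0.06,0],[0,0,0,0,0,-0.08,0],[0,0,0,0,0,-0.1,0]]';python3 -m pendant '[[0,0,0,0,0,-0.02,0],[0,0,0,0,0,-0.04,0],[0,0,0,0,0,-0.06,0],[0,0,0,0,0,-0.08,0],[0,0,0,0,0,-0.1,0]]'
```

```text
time_s: 7.42
eef_pos: [641.6, 22.4, 27.4]
ee_rot: [0.524, -0.475, 0.523, 0.475]
force: [1.9, 10.9, 0.3]
grip_width: 0.002
time_s: 8.05
eef_pos: [641.5, 22.2, 27.4]
ee_rot: [0.525, -0.475, 0.523, 0.476]
force: [3.5, 15.5, 0.9]
grip_width: 0.004
```

```bash
python3 -m pendant '[[0,0,0,0,0,0.3,0],[0,0,0,0,0,1,0],[0,0,0,0,0,2.5,0],[0,0,0,-4,0,4,0],[0,0,0,-9,0,4,0]]';python3 -m pendant '[[0,0,0,-5,0,0,0],[0,0,0,-10,0,0,0],[0,0,0,-12,0,0,0],[0,0,0,-12,0,0,0],[0,0,0,-12,0,0,0]]'; python3 - <<'E'
from h import *
s=sense();print(W2F(s["eef_pos"],f),s["force"])
c=vision.calibration("wrist");im=vision.capture("wrist");np.savez("w7.npz",**c);cv2.imwrite("pics/w7.png",im[:,:,::-1]);im=im[80:280,0:300];cv2.imwrite("pics/w7z.png",cv2.resize(im,None,fx=2.6,fy=2.6,interpolation=cv2.INTER_CUBIC)[:,:,::-1])
im=vision.capture("top")[135:275,270:450];cv2.imwrite("pics/t7.png",cv2.resize(im,None,fx=4.2,fy=4.2,interpolation=cv2.INTER_CUBIC)[:,:,::-1])
E
```

```text
time_s: 8.68
eef_pos: [644.6, 61.3, 117.4]
ee_rot: [0.523, -0.475, 0.524, 0.476]
force: [0.4, -0.7, 1.6]
grip_width: -0.001
time_s: 9.3
eef_pos: [644.8, 59.9, 235.6]
ee_rot: [0.523, -0.474, 0.524, 0.476]
force: [0.5, -0.4, -0.4]
grip_width: 0.003
[[110.5919 120.5761 235.6297]] [ 0.4664 -0.3647 -0.3672]
```

View pics/w7z.png

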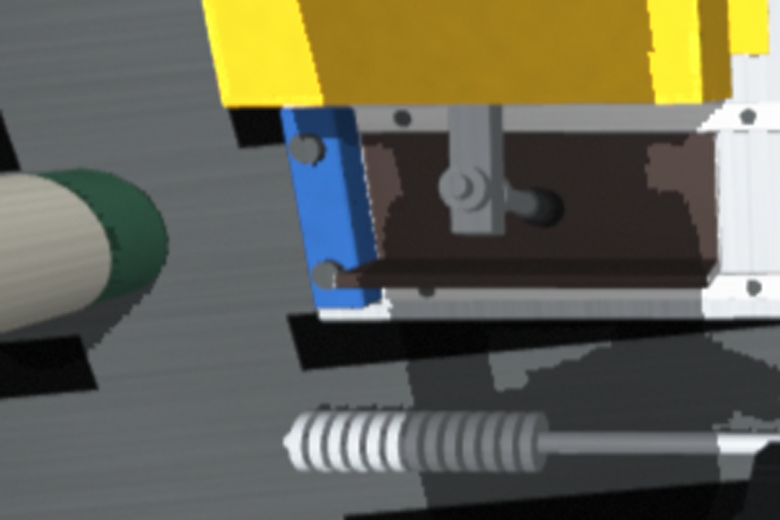

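View pics/t7.png

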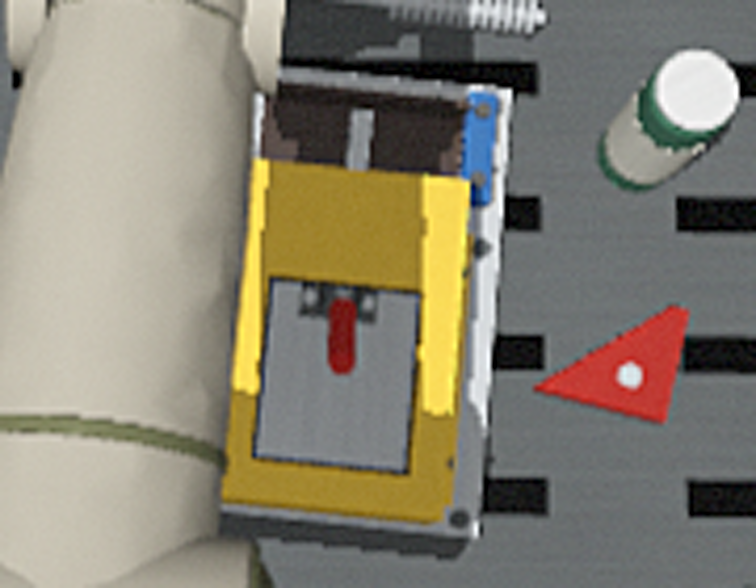

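```bash
python3 - <<'E'
from h import *
g=F2W([-40,0,235],f)[0]
print(plan(g,downR(f[2]+np.pi/2)))
E
```

```text
(array([-0.0057, -0.0001, -0.0027]), array([  0.1081,  14.9941, -12.1326]))
```

```bash
python3 -m pendant '[[0,0,0,0,5,-4,0],[0,0,0,0,10,-8,0],[0,0,0,0,15,-12.1,0],[0,0,0,0,15,-12.1,0],[0,0,0,0,15,-12.1,0]]'; python3 - <<'E'
from h import *
s=sense();print(W2F(s["eef_pos"],f),s["force"])
c=vision.calibration("wrist");im=vision.capture("wrist");np.savez("w8.npz",**c);cv2.imwrite("pics/w8.png",im[:,:,::-1])
print(proj(F2W([(-34.5,50,98),(-34.5,-50,98),(-154.5,-50,98),(-154.5,50,98),(48,78,98),(48,-78,98),(-66,0,107)],f),c))
E
```

```text
time_s: 10.02
eef_pos: [484.4, -46.2, 237.2]
ee_rot: [0.524, -0.475, 0.524, 0.475]
force: [0.5, 0.4, 0.1]
grip_width: -0.001
[[-39.3765   0.1615 237.1888]] [0.4564 0.3648 0.0691]
[[375.7303 194.8887]
 [265.0867 195.7106]
 [257.0206  51.2777]
 [381.4602  50.2357]
 [401.2869 276.8444]
 [240.9071 277.9499]
 [320.0905 162.1141]]
```

View pics/w8.png

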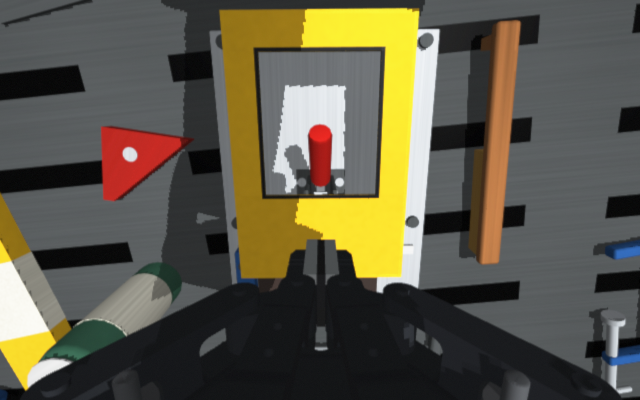

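```bash
python3 -m pendant '[[0,0,0,3,1.1,0,0],[0,0,0,7,1.1,0,0],[0,0,0,9.5,1.1,0,0],[0,0,0,10.5,1.1,0,0],[0,0,0,10.9,1.1,0,0]]'; python3 - <<'E'
from h import *
s=sense();print(W2F(s["eef_pos"],f),s["force"])
im=vision.capture("wrist");cv2.imwrite("pics/w9.png",im[:,:,::-1])
E
```

```text
time_s: 10.7
eef_pos: [473.8, -44.8, 128.2]
ee_rot: [0.524, -0.475, 0.524, 0.475]
force: [0.5, -0.7, -0.3]
grip_width: -0.002
[[-50.0379   0.5837 128.1857]] [ 0.4945 -0.6993 -0.3002]
```

View pics/w9.png

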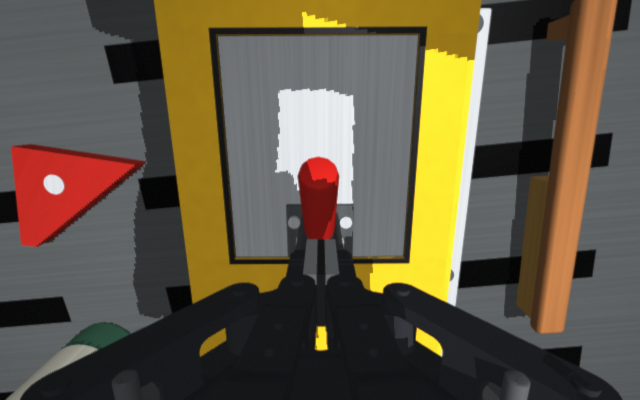

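```bash
python3 -m pendant '[[0,0,0,0.4,0.2,0,0],[0,0,0,0.75,0.4,0,0],[0,0,0,1.0,0.8,0,0],[0,0,0,1.3,1.2,0,0],[0,0,0,1.7,1.7,0,0]]'; python3 - <<'E'
from h import *
s=sense();print(W2F(s["eef_pos"],f),s["force"])
im=vision.capture("wrist");cv2.imwrite("pics/w10.png",im[:,:,::-1])
E
```

```text
time_s: 11.38
eef_pos: [456.3, -43.5, 111.5]
ee_rot: [0.524, -0.475, 0.524, 0.475]
force: [-0.2, -0.4, 4.1]
grip_width: 0.001
[[-67.6083   0.2611 111.5323]] [-0.1968 -0.4469  4.1201]
```

View pics/w10.png

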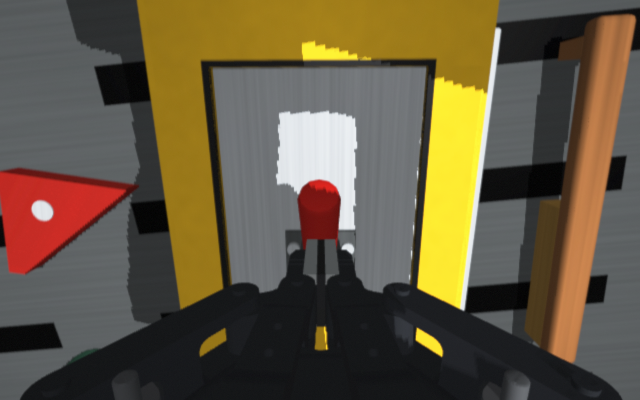

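```bash
python3 -m pendant '[[0,0,0,0.6,0.6,0,0],[0,0,0,1.2,1.1,0,0],[0,0,0,1.8,1.5,0,0],[0,0,0,2.4,1.9,0,0],[0,0,0,3.0,2.2,0,0]]'; python3 - <<'E'
from h import *
s=sense();print(W2F(s["eef_pos"],f),s["force"])
im=vision.capture("wrist");cv2.imwrite("pics/w11.png",im[:,:,::-1])
im=vision.capture("scene")[130:290,180:400];cv2.imwrite("pics/s11.png",cv2.resize(im,None,fx=3.5,fy=3.5)[:,:,::-1])
E
```

```text
time_s: 12.05
eef_pos: [434.0, -41.2, 80.8]
ee_rot: [0.524, -0.475, 0.524, 0.475]
force: [-1.8, -0.7, 3.7]
grip_width: 0.002
[[-90.0463   0.5256  80.7876]] [-1.7947 -0.6949  3.7125]
```

View pics/w11.png

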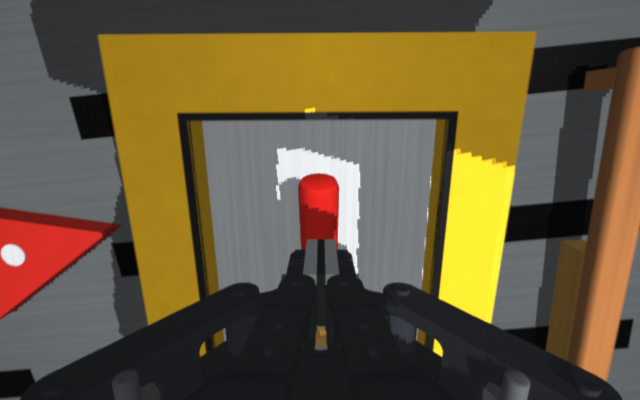

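View pics/s11.png

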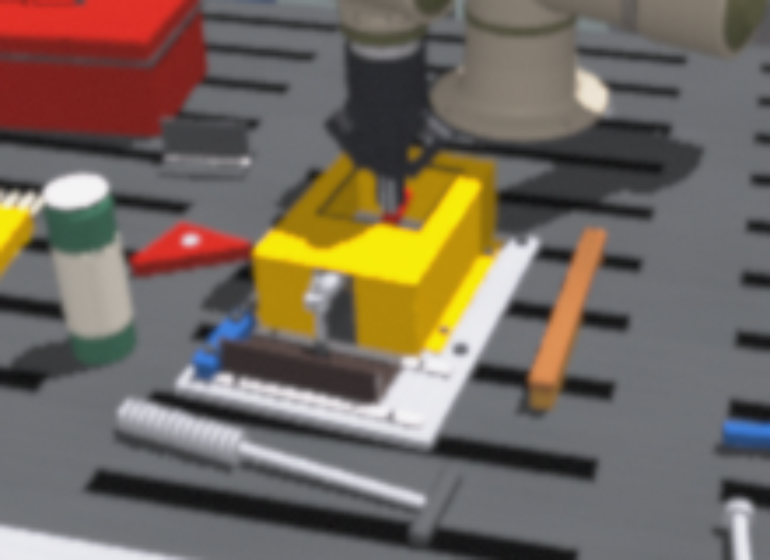

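```bash
python3 -m pendant '[[0,0,0,0.4,0.2,0,0],[0,0,0,0.8,0.35,0,0],[0,0,0,1.2,0.5,0,0],[0,0,0,1.5,0.6,0,0],[0,0,0,1.8,0.7,0,0]]';python3 -m pendant '[[0,0,0,0.06,0.02,0,0],[0,0,0,0.12,0.05,0,0],[0,0,0,0.18,0.07,0,0],[0,0,0,0.24,0.1,0,0],[0,0,0,0.3,0.1,0,0]]'; python3 - <<'E'
from h import *
s=sense();print(W2F(s["eef_pos"],f),s["force"])
E
```

```text
time_s: 12.78
eef_pos: [427.7, -40.7, 63.2]
ee_rot: [0.524, -0.475, 0.524, 0.475]
force: [3.0, -0.6, 3.8]
grip_width: 0.004
time_s: 13.4
eef_pos: [426.5, -40.6, 60.3]
ee_rot: [0.524, -0.475, 0.524, 0.475]
force: [3.1, -0.5, 4.5]
grip_width: -0.0
[[-97.5542   0.4485  60.3426]] [ 3.1173 -0.5017  4.4652]
```

```bash
python3 -m pendant '[[0,0,0,0.06,0,0,0],[0,0,0,0.12,0,0,0],[0,0,0,0.18,0,0,0],[0,0,0,0.2,0,0,0],[0,0,0,0.2,0,0,0]]';python3 -m pendant '[[0,0,0,0.05,0,0,0],[0,0,0,0.1,0,0,0],[0,0,0,0.15,0,0,0],[0,0,0,0.15,0,0,0],[0,0,0,0.15,0,0,0]]'
```

```text
time_s: 14.02
eef_pos: [426.2, -40.5, 58.4]
ee_rot: [0.524, -0.475, 0.524, 0.475]
force: [0.9, -1.1, 6.9]
grip_width: 0.001
time_s: 14.65
eef_pos: [426.2, -40.6, 57.9]
ee_rot: [0.524, -0.475, 0.524, 0.475]
force: [-6.6, -0.1, 25.5]
grip_width: -0.0
```

```bash
python3 -m pendant '[[0,0,0,0.05,0,0,0],[0,0,0,0.05,0,0,0],[0,0,0,-0.5,0,0,0],[0,0,0,-4,0,0,0],[0,0,0,-9,0,0,0]]';python3 -m pendant '[[0,0,0,-4,0,0,0],[0,0,0,-9,0,0,0],[0,0,0,-11,0,0,0],[0,0,0,-11,0,0,0],[0,0,0,-11,0,0,0]]'; python3 - <<'E'
from h import *
s=sense();print(W2F(s["eef_pos"],f),s["force"])
c=vision.calibration("wrist");im=vision.capture("wrist");cv2.imwrite("pics/w12.png",im[:,:,::-1])
print(proj(F2W([(-135,0,52),(-135,0,62)],f),c))
im=vision.capture("scene")[130:290,180:400];cv2.imwrite("pics/s12.png",cv2.resize(im,None,fx=3.5,fy=3.5)[:,:,::-1])
E
```

```text
time_s: 15.28
eef_pos: [425.0, -40.0, 146.6]
ee_rot: [0.523, -0.473, 0.525, 0.477]
force: [1.2, -1.1, -0.0]
grip_width: -0.003
time_s: 15.9
eef_pos: [425.7, -40.2, 255.3]
ee_rot: [0.523, -0.474, 0.524, 0.476]
force: [0.5, -0.3, -0.5]
grip_width: -0.001
[[-98.335    0.7461 255.2717]] [ 0.4748 -0.3162 -0.4753]
[[319.4751 142.7925]
 [319.4489 143.6754]]
```

View pics/w12.png

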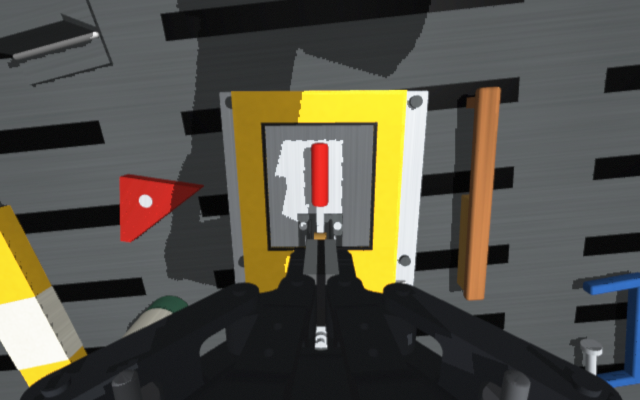

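View pics/s12.png

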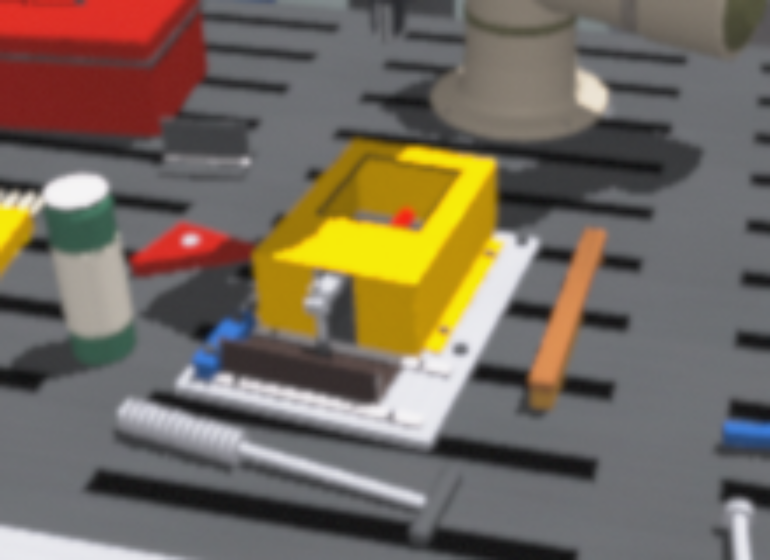

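```bash
python3 - <<'E'
from h import *
im=vision.capture("top")[135:275,270:450];cv2.imwrite("pics/t13.png",cv2.resize(im,None,fx=4.2,fy=4.2,interpolation=cv2.INTER_CUBIC)[:,:,::-1])
E
```

```text
(no output)
```

View pics/t13.png

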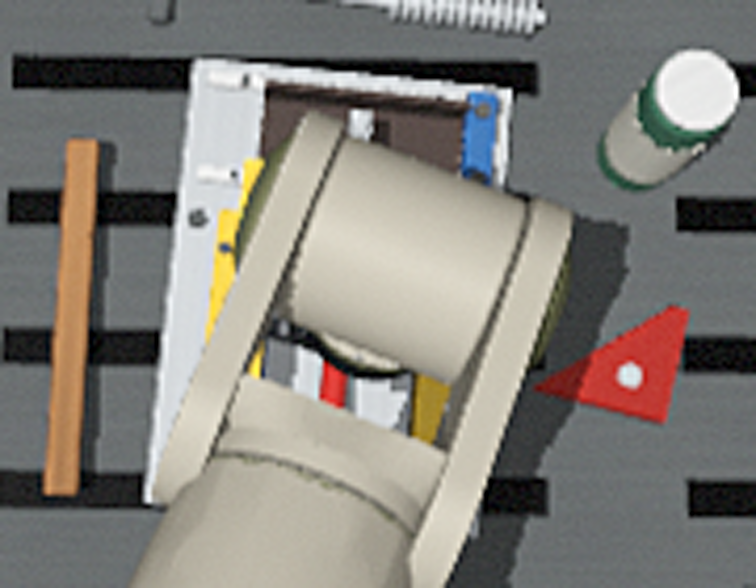

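The iron sits flush against the blue stop at about (465,110–170). The bystanders in view are where they started, so I'm handing in.

```bash
python3 - <<'E'
from h import *
print(job.finish_job()); print(sense()["time_s"])
E
```

```text
the job is handed in; nothing more can be done
None
the job is handed in; nothing more can be done
```

I pushed the angle iron against the blue end stop, pressed the clamp lever down to its stop through the guard window, and handed the job in at about 16 s of the 48 s allowed. The hand-in gave no verdict.

**Push:** With closed fingers on the end of the upright wall, the piece slid about 36 mm with the force staying near 5–6 N. When it met the stop the force rose to about 15 N while the tool stayed put. Pictures after backing off show the flat flush with the blue stop.

**Clamp:** I followed the lever's arc with the fingertips at about 4–7 N. The last half millimetre took the force to about 25 N at a tip height of 57.9 mm, where I expected the stop at 58.5 mm. The last wrist picture shows the grip end within about 1 px of its predicted locked position, though that view says little about height, so the force rise is the stronger evidence.

**Final state:** The arm was about 157 mm above the guard with no contact force, and no unexpected forces showed near it. The iron was still against the stop. The bystanders visible in the last close-ups had not moved; I did not check the others separately.

**Not confirmed:** I could not measure the rubber foot's force on the piece. I infer it from the lever being at its stop. No checks failed. The separate camera fits of the fixture's position disagreed by a few millimetres, the scene camera being furthest off (about 4 mm).

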